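# Pack the fired sample cup in a clip-lid tub and stack it away

### The arm

A 6-joint arm with a two-finger parallel gripper is mounted at the origin on the work surface. World frame = base frame: x ahead of the robot, y to its left, z up, the work surface at z = 0. Lengths are in m, angles in rad, forces in N, time in s.
With the tool pointing down it reaches from about 0.25 to 0.725 m from the base axis. Payload 4 kg.
Tool frame: the origin (TCP) lies on the centre line of the jaws, within the pads' length; the fingertips stand ahead of it and the grasp point (between the pads) lies 11 mm behind it (bot.tip_extent is the z of the fingertips in the tool frame, in m); z points along the fingers, y is the direction in which the jaws open and shut (so a half turn about z gives the same grasp; the last joint's range is limited). The gripper opens to 85 mm and grips with 20 to 120 N. Pads are 22 mm wide; open, the fingers measure 114 mm over their backs; the gripper's body (76 mm by 85 mm) begins 54 mm behind the grasp point. The pads swing forward as they close: fully open they stand 13 mm farther back than shut.
Start: joints at [1.123, 0.241, 0.005, 1.335, 0, 1.571], TCP at [0.216, 0.451, 0.239] pointing down, gripper open.
Joint ranges: [-2.72, 2.72], [-1.05, 1.87], [-1.09, 1.28], [-1.99, 2.15], [-1.42, 1.44], [-3.14, 3.14]. Speed limits (rad/s): [2.79, 2.79, 3.14, 3.14, 3.14, 3.14].

### API

Orientations are given as a unit quaternion [x, y, z, w].
In Python, from workcell import bot gives the robot as it stands.
- The arm moves only by the shell command python3 -m jog 'ROWS'. ROWS is JSON, a list that holds one entry, the list of rows, each a list of 7 numbers: the shift along the world's x, y, z in m, then the turn, a rotation vector about the world's x, y, z in degrees, then the closure in counts, from 0 (fully open) to 255 (shut). In form: [[[tx, ty, tz, ax, ay, az, fingers], ...]]. A call has 1 to 10 rows; each row is the pose to reach, as a shift and turn from the pose commanded when the call began; what a row does not reach only later rows make up. A row lasts 1/12 s, in which the tool goes at most 41.7 mm and 7.16 degrees, less where a joint would pass 70% of its speed; a pose out of reach is approached as far as the arm can. A call with a gripper value outside its range is refused whole. The fingers move at their own pace and stop on an object; the grip force is fixed at half the most. Time passes only in rows, so rows that repeat a pose let the fingers close. It gives the time, the measured TCP pose, the force and the opening at its end, in the units of the state.
- bot.get_obs(): the state, without advancing time (a new reading comes with each control period).
- bot.camera(name): name is "side" or "top"; returns the picture (480x640x3 uint8, blue, green, red); there is no depth.
- bot.camera_model(name): a dict with "K" (3x3 intrinsics, pixels), "T" (4x4, takes a point from camera to world coordinates). Camera axes: x right, y down, z forward; pixel columns grow to the right and rows downward; lengths in m; the calibration is good to about 2 mm. A picture is of the moment at which its call begins. camera_model takes no time and is no camera call.
- bot.job_done(): hands the job in, once; it reports no verdict.
The state is a dict: "clock": time; "joint_pos": joint angles; "joint_vel": joint speeds; "tau": joint torques, N m; "eef_pos": TCP position; "tool_rot": TCP orientation; "ft_force": force on the tool from outside, world axes, zero at the start; "ft_torque": the same for the moment, N m; "grip_width": finger opening in m.
Only numpy, scipy, OpenCV 4.12 (cv2) and the standard library are available. Lean on these libraries where they do the work, as an engineer would, in place of code of your own. Each camera call takes 0.05 s, during which the arm holds its last target. There are 200 camera calls.

### The job

Lift the small clip tub out of the wide tub it is nested in, stand it on the bench clear of the wide tub and let go, then put the little clay cup in it, upright. Put on the lid that fits and press it down until both end clips snap over it. Then set the closed tub gently, squarely and fully down on top of the other closed tub, between its clips, and let go, leaving the other things where they are.

Things in the scene. Friction and masses are not known exactly. Their poses are not given: they have to be found in the camera images.
- tub_mid (a point): Small open white tub nested in the wide tub, 0.2 kg: box 104 (x, long) by 72 (y) by 72 mm high, inside 96 by 64 mm. Point: its centre, 36 mm above its underside, z up. Inner floor 31 mm above the underside, hollow below it, so it can stand over a lid's rib. A grey sprung clip 30 mm wide at each x end reaches 98 mm above the underside, 68 mm from the centre.
- tub_rim (a point): Point on the tub's top edge, mid-way along the long rim on its -y side. Solid rims run all round the top, 10 mm high: the two long rims are 10 mm wide, from 32 to 42 mm off the tub's centre in y, this point in the middle of the width and 36 mm above the tub's centre. Either can be pinched, one finger inside the tub.
- clip_a (a joint): Clip at the tub's +x end: how far it is sprung outwards (m). 0: at rest, about 5 mm to pass the lid, stop at 9 mm. The lid's edge, pressed down its sloping inner face, pushes it out; its nose, 78.5 mm above the tub's underside, springs back over the lid's plate. Both clips together take some 8 to 15 N of push.
- clip_b (a joint): The same clip at the tub's -x end, positive outwards.
- lid_mid (a point): White lid for the small tub, right way up, 126 (x) by 84 (y) by 37 mm high, 60 g. Point: its centre, 18.5 mm above its underside. From below: a tapered plug 8 mm deep (93 by 61 mm at most) that enters the tub, a plate 5 mm thick that lies on the rim, the grip rib. Fully home, the point is 46.5 mm above the tub's point. Fits either way round.
- lid_grip (a point): Middle of the top of the lid's upright grip rib: 50 mm long (x), 12 mm thick (y), 24 mm high above the plate; 37 mm above the lid's underside. The snapped lid carries the tub.
- widelid_mid (a point): Bystander: a larger lid of the same form, 150 by 116 mm, for the wide tub; point 18.5 mm above its underside. The two lids may have changed places.
- cup_mid (a point): Little round unglazed clay cup, mouth up, 36 mm across at the rim, narrower at the foot, 28 mm high, wall 4 mm, 50 g. Point: its centre, 14 mm above its underside; z up.
- wide_mid (a point): Wide shallow white open tub, 150 (x) by 116 (y) by 30 mm high, walls and floor 4 mm, 0.9 kg; the small tub stands in it at the start. Point: its centre, 15 mm above its underside.
- stored_mid (a point): Closed tub like the small one with its lid on (same sizes, rib and clips), one firm piece, 1.6 kg, on the bench. Point: its centre, 36 mm above its underside, x along its long side. Its lid plate is 77 mm above its underside; a tub's foot (104 by 72 mm) stands on it between the clip noses, 6 mm play at each end, its point 77 mm above this one.
- jar_mid (a point): Bystander: glass jar, 60 mm across, 90 mm high; point half-way up.
- vase_mid (a point): Bystander: terracotta vase, 76 mm across, 95 mm high; point half-way up.
There are look-alikes about, which are no part of the job. Of the things shaped like the part that bears cup_mid, the white one is meant.

How it is judged:
By the outcome, as a careful person would: the job done as asked, in the order asked, and still so for the second after the job is handed in, with the robot touching nothing.
It also fails if it takes over 67 s, if anything falls off the work surface, if the arm or the gripper's body presses on something with over 40 N, if the wrist force passes 120 N, or if a joint passes its speed limit or range.

## Working session

There is one attempt and no reset: what is moved stays moved. The work goes in short steps, Python scripts to look and compute and a shell command to move; the robot and the scene stay as the last step left them, time stands still between calls to the robot, and variables do not carry over. Pictures are saved under pics/ and viewed, about 8 in all and at most 12, crops included, and the job is handed in when it is done.

```bash
mkdir -p pics; ls
python3 - <<'E'
from workcell import bot
import cv2, numpy as np
np.set_printoptions(precision=4,suppress=True)
for n in("side","top"):
    cv2.imwrite(f"pics/{n}0.png",bot.camera(n)); m=bot.camera_model(n); print(n,m["K"],m["T"])
o=bot.get_obs(); print({k:np.round(v,4) for k,v in o.items()}, bot.tip_extent)
E
```

```text
pics
side [[459.5599   0.     322.4152]
 [  0.     459.5599 236.1805]
 [  0.       0.       1.    ]] [[-0.9325 -0.2693  0.2407  0.3361]
 [-0.3612  0.687  -0.6305  0.5786]
 [ 0.0044 -0.6749 -0.7379  0.7772]
 [ 0.      0.      0.      1.    ]]
top [[572.5249   0.     323.2547]
 [  0.     572.5249 248.4622]
 [  0.       0.       1.    ]] [[-0.0109 -0.9962  0.0869  0.4552]
 [-0.9999  0.01   -0.0117  0.005 ]
 [ 0.0108 -0.087  -0.9961  1.2082]
 [ 0.      0.      0.      1.    ]]
{'clock': np.float64(0.1), 'joint_pos': array([ 1.123 ,  0.2413,  0.0039,  1.3352, -0.    ,  1.5708]), 'joint_vel': array([ 0.002 , -0.0007,  0.0018,  0.0013, -0.0001, -0.001 ]), 'tau': array([  0.0009, -37.3138,  25.301 ,   0.0108,   0.0001,   0.    ]), 'eef_pos': array([0.2163, 0.4502, 0.2385]), 'tool_rot': array([ 0.222 ,  0.975 , -0.0009, -0.0002]), 'ft_force': array([-0.186 ,  0.0565, -0.5271]), 'ft_torque': array([-0.0253, -0.0122, -0.0406]), 'grip_width': np.float64(0.0853)} 0.008
```

View pics/top0.png

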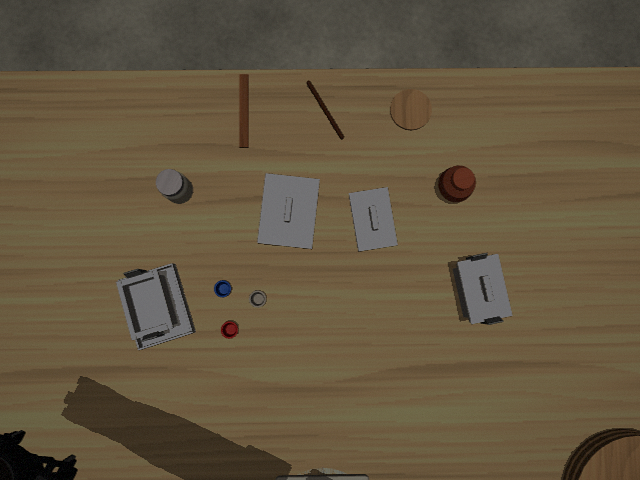

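View pics/side0.png

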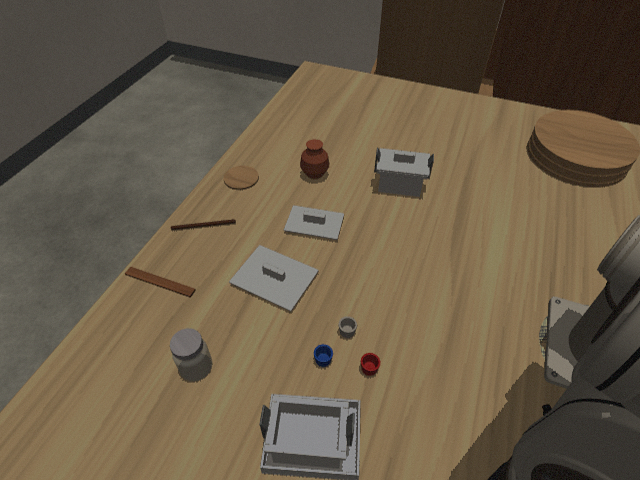

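The top view (up is +x, left is +y) shows:
- The nested tubs at (155,305).
- The cups: white at (258,298), blue at (223,288) and red at (230,329).
- The large lid at (289,211) and the small lid at (373,219).
- The stored tub at (483,289), the jar at (172,184) and the vase at (457,184).

The side view agrees. I'll measure next.

```bash
cat > h.py <<'E'
from workcell import bot
import cv2, numpy as np
np.set_printoptions(precision=4,suppress=True)
def cast(name,uv,z):
    m=bot.camera_model(name);K,T=np.array(m["K"]),np.array(m["T"])
    uv=np.atleast_2d(np.array(uv,float)); d=np.c_[uv,np.ones(len(uv))]@np.linalg.inv(K).T@T[:3,:3].T
    return T[:3,3]+d*((z-T[2,3])/d[:,2])[:,None]
def proj(name,p):
    m=bot.camera_model(name);K,T=np.array(m["K"]),np.linalg.inv(np.array(m["T"]))
    q=np.atleast_2d(p)@T[:3,:3].T+T[:3,3]; q=q@K.T; return q[:,:2]/q[:,2:]
def white(im,v=110,s=45):
    h=cv2.cvtColor(im,cv2.COLOR_BGR2HSV); return ((h[...,2]>v)&(h[...,1]<s)).astype(np.uint8)*255
def rect(name,c,z):
    "min-area rectangle of contour c on plane z: centre, long side, short, angle of long side (deg)"
    p=cast(name,c.reshape(-1,2),z)[:,:2]
    (x,y),(w,h),a=cv2.minAreaRect((p*1000).astype(np.float32))
    if w<h:w,h,a=h,w,a+90
    return np.array([x,y,w,h,(a+90)%180-90])
def blobs(im,lo=60,v=110,s=45):
    cs,_=cv2.findContours(white(im,v,s),cv2.RETR_EXTERNAL,cv2.CHAIN_APPROX_NONE)
    return [c for c in cs if cv2.contourArea(c)>lo]
E
python3 - <<'E'
from h import *
im=cv2.imread("pics/top0.png")
for c in blobs(im):
    x,y,w,h=cv2.boundingRect(c); print((x,y,w,h))
    for z in(.013,.028,.076,.077): print("   ",z,rect("top",c,z))
a=cv2.resize(im[255:360,105:275],None,fx=4,fy=4,interpolation=cv2.INTER_CUBIC)
b=cv2.resize(im[240:340,440:520],None,fx=4,fy=4,interpolation=cv2.INTER_CUBIC)
s=cv2.imread("pics/side0.png"); 
o=np.zeros((600,800,3),np.uint8); o[:210*2-0,:680]=a; 
cv2.imwrite("pics/crop0.png",a)
E
```

```text
(116, 264, 77, 86)
    0.013 [442.6222 344.015  150.5314 122.6013  17.0824]
    0.028 [442.7802 339.7597 148.6422 121.0626  17.0824]
    0.076 [443.2862 326.143  142.5965 116.1387  17.0824]
    0.077 [443.2967 325.8593 142.4706 116.0361  17.0824]
(458, 254, 55, 70)
    0.013 [ 472.6678 -345.1895  131.2094   87.4103   10.9174]
    0.028 [ 472.4489 -340.7948  129.5626   86.3133   10.9174]
    0.076 [ 471.7481 -326.732   124.293    82.8027   10.9174]
    0.077 [ 471.7335 -326.4391  124.1832   82.7296   10.9174]
(349, 187, 49, 64)
    0.013 [ 621.7563 -114.4579  124.4991   82.5867    8.5574]
    0.028 [ 619.6663 -112.959   122.9366   81.5502    8.5574]
    0.076 [ 612.9779 -108.1628  117.9365   78.2334    8.5574]
    0.077 [ 612.8386 -108.0628  117.8323   78.1644    8.5573]
(257, 173, 63, 75)
    0.013 [640.8444  63.703  148.5982 114.7339  -6.9372]
    0.028 [638.5146  62.9659 146.7332 113.294   -6.9372]
    0.076 [631.0596  60.6069 140.7652 108.6861  -6.9372]
    0.077 [630.9044  60.5577 140.6409 108.5901  -6.9372]
```

View pics/crop0.png

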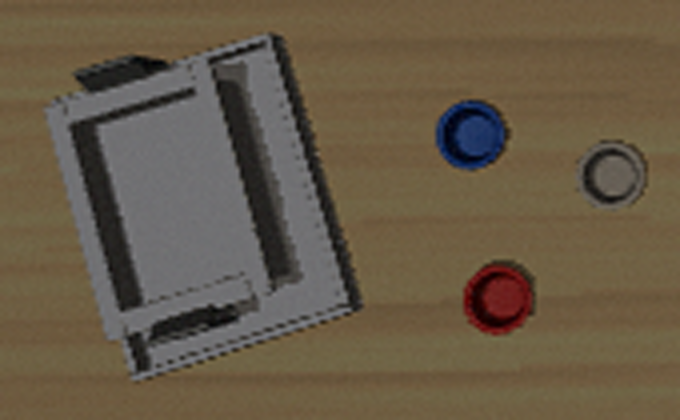

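The crop shows the small tub's rim corners near crop (50,105), (210,65), (270,290) and (112,340), with its long axis about 15° off x. The white cup is at crop (612,174). The 124x83 mm lid is the one that fits.

Run:
```python
from h import *
c=np.array([(50,105),(210,65),(270,290),(112,340)])/4+[105,255]-.4
p=cast("top",c,.076); print(p); m=p.mean(0); print("tub",m)
for e in (p[0]-p[3],p[1]-p[2]): print(np.degrees(np.arctan2(e[1],e[0])),np.linalg.norm(e))
t=np.radians(15); rim=m+.037*np.array([np.sin(t),-np.cos(t),0]); print("rim",rim)
print("side px of rim corners",proj("side",p))
im=cv2.imread("pics/top0.png"); cr=im[280:318,240:278]; g=cv2.cvtColor(cr,cv2.COLOR_BGR2HSV)[...,1]
cup=cast("top",np.array([[612,174]])/4+[104.6,254.6],.028); print("cup",cup)
cup=cast("side",[[347.5,324]],.028); print("cup side",cup)
s=cv2.imread("pics/side0.png")[380:480,250:380]
cv2.imwrite("pics/crop1.png",cv2.resize(np.vstack([s]),None,fx=5,fy=5,interpolation=cv2.INTER_CUBIC))
```

```text
[[0.4941 0.398  0.076 ]
 [0.513  0.3198 0.076 ]
 [0.4026 0.289  0.076 ]
 [0.3792 0.3656 0.076 ]]
tub [0.4472 0.3431 0.076 ]
15.776093868159773 0.119336415748978
15.596657836481594 0.11462025658004923
rim [0.4568 0.3074 0.076 ]
side px of rim corners [[263.9478 446.6611]
 [275.0634 393.6256]
 [347.8097 400.6905]
 [345.7726 454.941 ]]
cup [[0.4573 0.1269 0.028 ]]
cup side [[0.4557 0.1301 0.028 ]]
```

View pics/crop1.png

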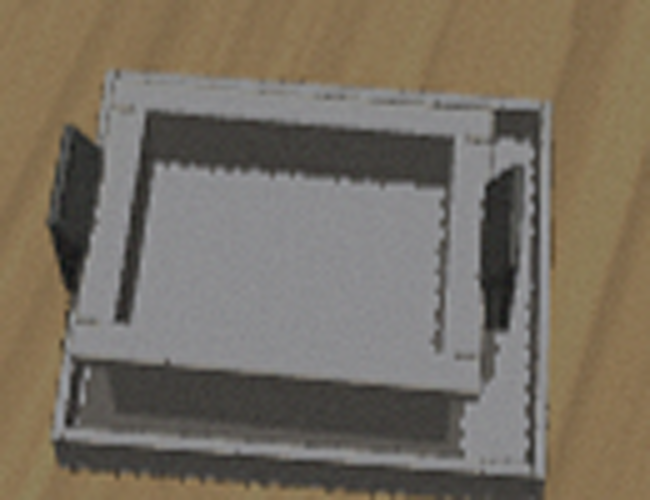

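Both views agree to about 3 mm, with the tub centre at about (0.447, 0.344) and yaw 15.7°. I'm going to the -y rim.

```bash
python3 -m jog '[[[0.240,-0.141,0,0,0,41.4,130],[0.240,-0.141,0,0,0,41.4,130],[0.240,-0.141,0,0,0,41.4,130],[0.240,-0.141,0,0,0,41.4,130],[0.240,-0.141,0,0,0,41.4,130],[0.240,-0.141,0,0,0,41.4,130],[0.240,-0.141,-0.03,0,0,41.4,130],[0.240,-0.141,-0.06,0,0,41.4,130],[0.240,-0.141,-0.085,0,0,41.4,130],[0.240,-0.141,-0.085,0,0,41.4,130]]]'
python3 - <<'E'
from h import *
for n in("side","top"): cv2.imwrite(f"pics/{n}1.png",bot.camera(n))
o=bot.get_obs();print(o["eef_pos"],o["grip_width"],o["tool_rot"])
a=cv2.imread("pics/side1.png")[300:480,200:420]; b=cv2.imread("pics/top1.png")[230:380,60:240]
A=cv2.resize(a,(400,327),interpolation=cv2.INTER_CUBIC);B=cv2.resize(b,(392,327),interpolation=cv2.INTER_CUBIC)
cv2.imwrite("pics/c1.png",np.hstack([A,B]))
E
```

```text
clock: 0.93
eef_pos: [0.4538, 0.3058, 0.1475]
tool_rot: [-0.135, 0.991, -0.003, -0.006]
ft_force: [-2.0, -1.3, -0.9]
grip_width: 0.0419
[0.4555 0.309  0.1533] 0.04184979986074679 [-0.1368  0.9906 -0.0008 -0.0018]
```

View pics/c1.png

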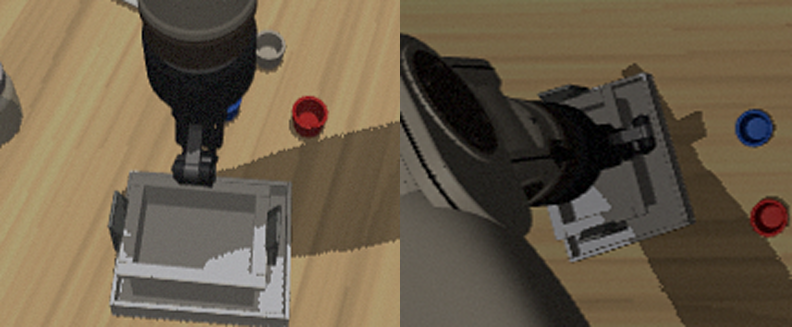

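The gripper stands over the far (-y) rim as planned. I'm descending, closing and lifting.

```bash
python3 -m jog '[[[0,0,-0.04,0,0,0,130],[0,0,-0.075,0,0,0,130],[0,0,-0.0935,0,0,0,130],[0,0,-0.0935,0,0,0,130],[0,0,-0.0935,0,0,0,255],[0,0,-0.0935,0,0,0,255],[0,0,-0.0935,0,0,0,255],[0,0,-0.0935,0,0,0,255],[0,0,-0.0935,0,0,0,255],[0,0,-0.0935,0,0,0,255]]]'
python3 -m jog '[[[0,0,0.004,0,0,0,255],[0,0,0.01,0,0,0,255],[0,0,0.02,0,0,0,255],[0,0,0.04,0,0,0,255],[0,0,0.06,0,0,0,255],[0,0,0.06,0,0,0,255]]]'
python3 - <<'E'
from h import *
cv2.imwrite("pics/side2.png",bot.camera("side")[300:480,180:420])
E
```

```text
clock: 1.87
eef_pos: [0.4583, 0.3114, 0.0641]
tool_rot: [-0.137, 0.991, 0.002, 0.003]
ft_force: [-1.3, -0.1, 6.4]
grip_width: 0.0087
clock: 2.37
eef_pos: [0.4589, 0.3113, 0.1256]
tool_rot: [-0.137, 0.991, 0.002, 0.004]
ft_force: [0.6, 0.9, -2.1]
grip_width: 0.0086
```

View pics/side2.png

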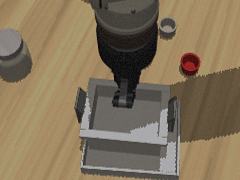

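The tub is held (ft ≈ -2 N, its weight) and clear of the wide tub. I'm carrying it to the free area.

```bash
python3 -m jog '[[[0,-0.015,0.01,0,0,0,255],[0.001,-0.045,0.01,0,0,-1,255],[0.003,-0.085,0.01,0,0,-2,255],[0.004,-0.125,0.01,0,0,-3,255],[0.005,-0.165,0.01,0,0,-4,255],[0.006,-0.205,0.01,0,0,-4.7,255],[0.007,-0.245,0.01,0,0,-4.7,255],[0.008,-0.285,0.01,0,0,-4.7,255],[0.009,-0.325,0.01,0,0,-4.7,255],[0.01,-0.365,0.01,0,0,-4.7,255]]]'
python3 -m jog '[[[0,-0.035,0,0,0,0,255],[0,-0.06,-0.01,0,0,0,255],[0,-0.08,-0.03,0,0,0,255],[0,-0.08,-0.05,0,0,0,255],[0,-0.08,-0.062,0,0,0,255],[0,-0.08,-0.067,0,0,0,255],[0,-0.08,-0.067,0,0,0,255],[0,-0.08,-0.067,0,0,0,255]]]'
```

```text
clock: 3.25
eef_pos: [0.4648, -0.0576, 0.1301]
tool_rot: [-0.096, 0.995, 0.0, -0.001]
ft_force: [1.2, 0.5, -2.4]
grip_width: 0.0087
clock: 3.92
eef_pos: [0.4661, -0.1353, 0.0638]
tool_rot: [-0.096, 0.995, 0.0, -0.0]
ft_force: [-0.1, 0.2, -1.4]
grip_width: 0.0084
```

```bash
python3 -m jog '[[[0,0,-0.002,0,0,0,255],[0,0,-0.003,0,0,0,255],[0,0,-0.004,0,0,0,255],[0,0,-0.004,0,0,0,255]]]'
```

```text
clock: 4.25
eef_pos: [0.4672, -0.1355, 0.0605]
tool_rot: [-0.096, 0.995, -0.001, 0.001]
ft_force: [-0.5, -0.7, 0.6]
grip_width: 0.0085
```

```bash
python3 -m jog '[[[0,0,-0.001,0,0,0,255],[0,0,-0.001,0,0,0,110],[0,0,-0.001,0,0,0,110],[0,0,-0.001,0,0,0,110],[0,0,0.02,0,0,0,110],[0,0,0.06,0,0,0,110],[0,0,0.09,0,0,0,110],[0,0.04,0.09,0,0,-7,80],[0,0.08,0.09,0,0,-14,80],[0,0.12,0.09,0,0,-21,80]]]'
python3 -m jog '[[[-0.01,0.145,0,0,0,-69,80],[-0.01,0.145,0,0,0,-69,80],[-0.01,0.145,0,0,0,-69,80],[-0.01,0.145,0,0,0,-69,80],[-0.01,0.145,0,0,0,-69,80],[-0.01,0.145,0,0,0,-69,80],[-0.01,0.145,0,0,0,-69,80],[-0.01,0.145,0,0,0,-69,80],[-0.01,0.145,0,0,0,-69,80],[-0.01,0.145,0,0,0,-69,80]]]'
python3 - <<'E'
from h import *
for n in("side","top"): cv2.imwrite(f"pics/{n}3.png",bot.camera(n))
o=bot.get_obs();print(o["eef_pos"],o["grip_width"],o["tool_rot"],o["joint_pos"])
a=cv2.imread("pics/side3.png")[180:480,200:500]; b=cv2.imread("pics/top3.png")[150:450,100:440]
A=cv2.resize(a,(375,375),interpolation=cv2.INTER_CUBIC);B=cv2.resize(b,(425,375),interpolation=cv2.INTER_CUBIC)
cv2.imwrite("pics/c3.png",np.hstack([A,B]))
E
```

```text
clock: 5.08
eef_pos: [0.4672, -0.0265, 0.1507]
tool_rot: [0.07, 0.998, 0.0, 0.001]
ft_force: [-0.1, 0.2, -0.3]
grip_width: 0.0586
clock: 5.92
eef_pos: [0.4566, 0.118, 0.1497]
tool_rot: [0.613, 0.79, -0.0, -0.0]
ft_force: [-0.2, 0.1, -0.1]
grip_width: 0.0584
[0.4567 0.1179 0.1497] 0.058793773320553036 [ 0.6108  0.7918 -0.     -0.0002] [ 0.2525  0.2464 -0.2304  1.0943  0.0002  1.5666]
```

View pics/c3.png

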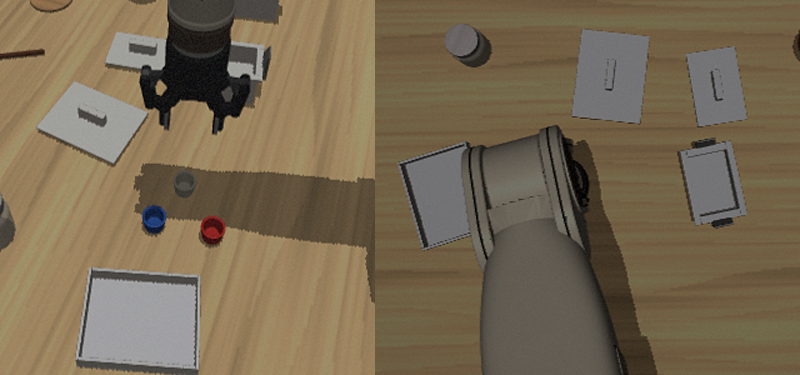

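The tub stands on the bench at about image (713,183) in the top crop, clear of the wide tub. I'm picking the cup and measuring the tub from this same picture.

```bash
python3 -m jog '[[[0,0.0105,-0.04,0,0,-3.7,80],[0,0.0105,-0.08,0,0,-3.7,80],[0,0.0105,-0.12,0,0,-3.7,80],[0,0.0105,-0.137,0,0,-3.7,80],[0,0.0105,-0.137,0,0,-3.7,80],[0,0.0105,-0.137,0,0,-3.7,255],[0,0.0105,-0.137,0,0,-3.7,255],[0,0.0105,-0.137,0,0,-3.7,255],[0,0.0105,-0.137,0,0,-3.7,255],[0,0.0105,-0.137,0,0,-3.7,255]]]'
python3 - <<'E'
from h import *
im=cv2.imread("pics/top3.png")
for c in blobs(im):
    x,y,w,h=cv2.boundingRect(c)
    if x>330: print((x,y,w,h),[rect("top",c,z) for z in(.013,.072)])
cv2.imwrite("pics/c4.png",cv2.resize(im[250:340,330:410],None,fx=6,fy=6,interpolation=cv2.INTER_CUBIC))
E
```

```text
clock: 6.85
eef_pos: [0.4584, 0.1287, 0.0145]
tool_rot: [0.636, 0.772, 0.002, 0.001]
ft_force: [0.1, 0.8, 3.5]
grip_width: 0.0322
(345, 263, 53, 67) [array([ 459.6383, -106.3856,  124.5437,   86.8691,   11.2399]), array([ 459.4202, -100.8886,  118.3956,   82.5808,   11.2399])]
(458, 254, 55, 70) [array([ 472.5772, -345.2639,  131.3225,   87.41  ,   10.9882]), array([ 471.7204, -327.9747,  124.8397,   83.095 ,   10.9883])]
(349, 187, 49, 64) [array([ 621.7177, -114.4663,  124.5944,   82.5725,    8.5842]), array([ 613.4985, -108.5705,  118.4437,   78.4963,    8.5842])]
```

View pics/c4.png

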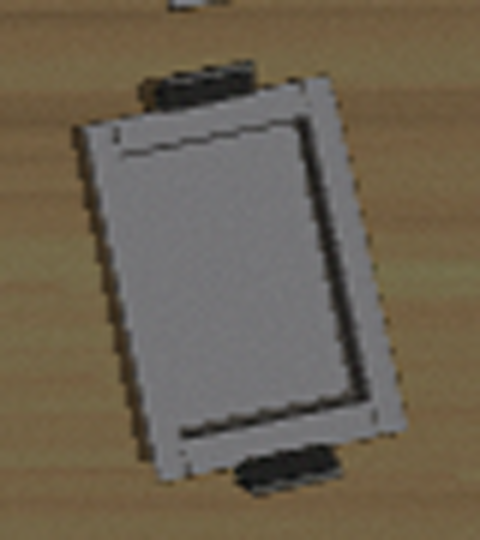

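The crop confirms the tub is open and upright, at (0.4596, -0.101) with yaw 11.2°. I'm lifting the cup across and lowering it in.

```bash
python3 -m jog '[[[0,0,0.02,0,0,0,255],[0,0,0.06,0,0,0,255],[0,0,0.1,0,0,0,255],[0,-0.03,0.115,0,0,0,255],[0.001,-0.07,0.115,0,0,0,255],[0.002,-0.11,0.115,0,0,0,255],[0.003,-0.15,0.115,0,0,0,255],[0.003,-0.19,0.115,0,0,0,255],[0.003,-0.22,0.115,0,0,0,255],[0.003,-0.2295,0.115,0,0,0,255]]]'
python3 -m jog '[[[0,0,0,0,0,0,255],[0,0,-0.03,0,0,0,255],[0,0,-0.055,0,0,0,255],[0,0,-0.075,0,0,0,255],[0,0,-0.082,0,0,0,255],[0,0,-0.0835,0,0,0,255],[0,0,-0.084,0,0,0,255],[0,0,-0.084,0,0,0,255]]]'
```

```text
clock: 7.68
eef_pos: [0.46, -0.1052, 0.1287]
tool_rot: [0.638, 0.77, -0.0, 0.001]
ft_force: [1.0, 0.4, 0.4]
grip_width: 0.0323
clock: 8.35
eef_pos: [0.4578, -0.0994, 0.0454]
tool_rot: [0.635, 0.772, -0.001, -0.002]
ft_force: [-8.2, 2.2, 14.5]
grip_width: 0.0321
```

```bash
python3 -m jog '[[[0,0,0.001,0,0,0,255],[0,0,0.0015,0,0,0,255],[0,0,0.0015,0,0,0,255]]]'
python3 - <<'E'
from h import *
for n in("side","top"): cv2.imwrite(f"pics/{n}5.png",bot.camera(n))
a=cv2.imread("pics/side5.png")[120:300,260:440]
cv2.imwrite("pics/c5.png",cv2.resize(a,None,fx=3,fy=3,interpolation=cv2.INTER_CUBIC))
E
```

```text
clock: 8.6
eef_pos: [0.4606, -0.1005, 0.046]
tool_rot: [0.636, 0.772, 0.0, 0.001]
ft_force: [-0.5, -0.5, -0.5]
grip_width: 0.0321
```

View pics/c5.png

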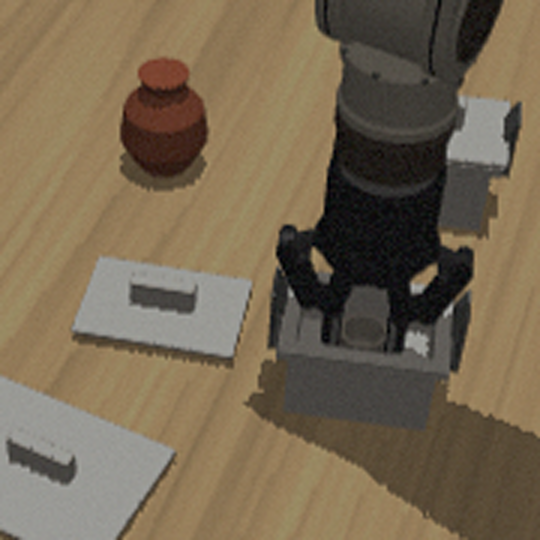

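The cup is upright in the tub, near its middle at crop (365,325), and the force is close to zero. I'm letting go and going to the small lid.

```bash
python3 -m jog '[[[0,0,-0.0005,0,0,0,112],[0,0,-0.0005,0,0,0,112],[0,0,-0.0005,0,0,0,112],[0,0,-0.0005,0,0,0,112],[0,0,0.02,0,0,0,112],[0,0,0.05,0,0,0,112],[0,0,0.09,0,0,0,112],[0.01,0,0.11,0,0,7,112],[0.04,0,0.115,0,0,14,112],[0.08,-0.01,0.115,0,0,21,112]]]'
python3 -m jog '[[[0.082,-0.0035,0,0,0,66.6,112],[0.082,-0.0035,0,0,0,66.6,112],[0.082,-0.0035,0,0,0,66.6,112],[0.082,-0.0035,0,0,0,66.6,112],[0.082,-0.0035,0,0,0,66.6,112],[0.082,-0.0035,0,0,0,66.6,112],[0.082,-0.0035,0,0,0,66.6,112],[0.082,-0.0035,0,0,0,66.6,112],[0.082,-0.0035,-0.03,0,0,66.6,112],[0.082,-0.0035,-0.06,0,0,66.6,112]]]'
python3 - <<'E'
from h import *
for n in("side","top"): cv2.imwrite(f"pics/{n}6.png",bot.camera(n))
o=bot.get_obs();a=np.arctan2(o["tool_rot"][1],o["tool_rot"][0]);print(o["eef_pos"],2*np.degrees(a)-90,o["grip_width"])
s=cv2.imread("pics/side6.png")[140:300,250:430]
cv2.imwrite("pics/c6.png",cv2.resize(s,None,fx=4,fy=3.6,interpolation=cv2.INTER_CUBIC))
E
```

```text
clock: 9.53
eef_pos: [0.5403, -0.1106, 0.1638]
tool_rot: [0.482, 0.876, 0.001, 0.002]
ft_force: [0.6, 0.0, 1.2]
grip_width: 0.0478
clock: 10.37
eef_pos: [0.624, -0.1153, 0.102]
tool_rot: [-0.077, 0.997, -0.001, 0.003]
ft_force: [0.4, -0.3, -0.6]
grip_width: 0.0476
[ 0.6175 -0.1141  0.0946] 98.55287447677856 0.04802302729366924
```

View pics/c6.png

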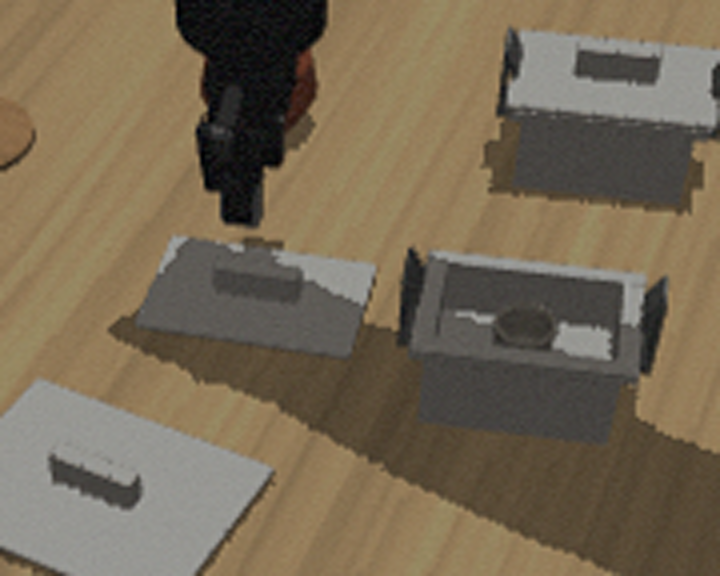

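The cup stands upright in the tub at crop (525,325) and the gripper is above the small lid's rib. I'm descending.

```bash
python3 -m jog '[[[0,0,-0.03,0,0,0,112],[0,0,-0.055,0,0,0,112],[0,0,-0.068,0,0,0,112],[0,0,-0.072,0,0,0,112],[0,0,-0.072,0,0,0,112],[0,0,-0.072,0,0,0,112],[0,0,-0.072,0,0,0,112]]]'
```

```text
clock: 11.05
eef_pos: [0.6233, -0.1151, 0.0304]
tool_rot: [-0.075, 0.997, -0.0, 0.002]
ft_force: [0.9, 0.2, 0.5]
grip_width: 0.0479
```

```bash
python3 -m jog '[[[0,0,-0.004,0,0,0,112],[0,0,-0.004,0,0,0,112],[0,0,-0.004,0,0,0,255],[0,0,-0.004,0,0,0,255],[0,0,-0.004,0,0,0,255],[0,0,-0.004,0,0,0,255],[0,0,-0.004,0,0,0,255]]]'
python3 -m jog '[[[0,0,0,0,0,0,255],[0,0,0,0,0,0,255]]]'
```

```text
clock: 11.63
eef_pos: [0.622, -0.1148, 0.0247]
tool_rot: [-0.075, 0.997, -0.0, 0.0]
ft_force: [-1.8, 0.3, 2.3]
grip_width: 0.0104
clock: 11.8
eef_pos: [0.6221, -0.1148, 0.0247]
tool_rot: [-0.075, 0.997, -0.0, 0.0]
ft_force: [-0.0, 0.7, 3.3]
grip_width: 0.0104
```

The rib is gripped. I'm lifting the lid and moving it over the tub, then checking its alignment.

```bash
python3 -m jog '[[[0,0,0.02,0,0,0,255],[0,0,0.06,0,0,0,255],[0,0,0.1,0,0,0,255],[-0.03,0.003,0.11,0,0,1,255],[-0.07,0.006,0.11,0,0,2,255],[-0.11,0.01,0.11,0,0,2.6,255],[-0.145,0.012,0.11,0,0,2.6,255],[-0.1622,0.0137,0.11,0,0,2.6,255],[-0.1622,0.0137,0.11,0,0,2.6,255],[-0.1622,0.0137,0.11,0,0,2.6,255]]]'
python3 -m jog '[[[0,0,-0.01,0,0,0,255],[0,0,-0.02,0,0,0,255],[0,0,-0.02,0,0,0,255],[0,0,-0.02,0,0,0,255]]]'
python3 - <<'E'
from h import *
for n in("side","top"): cv2.imwrite(f"pics/{n}7.png",bot.camera(n))
o=bot.get_obs();a=np.arctan2(o["tool_rot"][1],o["tool_rot"][0]);print(o["eef_pos"],2*np.degrees(a)-90,o["ft_force"])
s=cv2.imread("pics/side7.png")[150:290,310:430];t=cv2.imread("pics/top7.png")[240:350,320:430]
cv2.imwrite("pics/c7.png",np.hstack([cv2.resize(s,(396,462),interpolation=cv2.INTER_CUBIC),cv2.resize(t,(396,462),interpolation=cv2.INTER_CUBIC)]))
E
```

```text
clock: 12.63
eef_pos: [0.4587, -0.101, 0.1344]
tool_rot: [-0.097, 0.995, -0.0, 0.0]
ft_force: [1.0, 0.2, -0.4]
grip_width: 0.0105
clock: 12.97
eef_pos: [0.4601, -0.1011, 0.1138]
tool_rot: [-0.097, 0.995, 0.0, -0.001]
ft_force: [0.3, 0.1, -0.2]
grip_width: 0.0105
[ 0.4605 -0.1012  0.1145] 101.18585580925341 [ 0.9992  0.376  -0.1884]
```

View pics/c7.png

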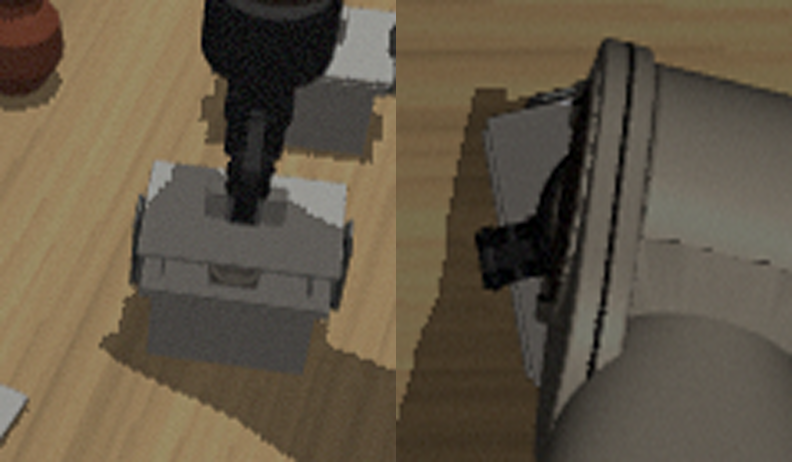

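The side crop shows the lid level and centred between the clips, (135..350) left to right. I'm lowering it in steps while watching the force.

```bash
python3 -m jog '[[[0,0,-0.008,0,0,0,255],[0,0,-0.014,0,0,0,255],[0,0,-0.014,0,0,0,255]]]'
python3 -m jog '[[[0,0,-0.002,0,0,0,255],[0,0,-0.004,0,0,0,255],[0,0,-0.004,0,0,0,255]]]'
```

```text
clock: 13.32
eef_pos: [0.4602, -0.1015, 0.1001]
tool_rot: [-0.097, 0.995, -0.001, 0.001]
ft_force: [-0.7, -1.5, 0.9]
grip_width: 0.0108
clock: 13.57
eef_pos: [0.4613, -0.1015, 0.0979]
tool_rot: [-0.097, 0.995, -0.001, 0.002]
ft_force: [-1.4, -0.1, 9.5]
grip_width: 0.011
```

```bash
python3 -m jog '[[[0,0,-0.001,0,0,0,255],[0,0,-0.002,0,0,0,255],[0,0,-0.002,0,0,0,255]]]'
python3 -m jog '[[[0,0,-0.001,0,0,0,255],[0,0,-0.002,0,0,0,255],[0,0,-0.002,0,0,0,255]]]'
```

```text
clock: 13.82
eef_pos: [0.4619, -0.1015, 0.0964]
tool_rot: [-0.097, 0.995, -0.001, 0.003]
ft_force: [-2.2, 0.2, 10.5]
grip_width: 0.0107
clock: 14.07
eef_pos: [0.4612, -0.1013, 0.0935]
tool_rot: [-0.097, 0.995, -0.0, 0.002]
ft_force: [0.3, -1.0, 1.3]
grip_width: 0.0107
```

```bash
python3 -m jog '[[[0,0,-0.002,0,0,0,255],[0,0,-0.003,0,0,0,255],[0,0,-0.003,0,0,0,255]]]'
python3 -m jog '[[[0,0,-0.002,0,0,0,255],[0,0,-0.003,0,0,0,255],[0,0,-0.003,0,0,0,255]]]'
```

```text
clock: 14.32
eef_pos: [0.46, -0.101, 0.0891]
tool_rot: [-0.097, 0.995, -0.0, 0.0]
ft_force: [2.2, -0.5, 3.2]
grip_width: 0.0104
clock: 14.57
eef_pos: [0.4603, -0.101, 0.0886]
tool_rot: [-0.097, 0.995, -0.0, 0.001]
ft_force: [-4.0, 1.6, 20.8]
grip_width: 0.0107
```

```bash
python3 -m jog '[[[0,0,-0.002,0,0,0,255],[0,0,-0.002,0,0,0,255],[0,0,-0.002,0,0,0,255]]]'
python3 -m jog '[[[0,0,0.004,0,0,0,255],[0,0,0.01,0,0,0,255],[0,0,0.02,0,0,0,255],[0,0,0.02,0,0,0,255],[0,0,0.02,0,0,0,255],[0,0,0.02,0,0,0,255]]]'
python3 - <<'E'
from h import *
o=bot.get_obs();print(o["eef_pos"],o["ft_force"],o["ft_torque"])
for n in("side","top"): cv2.imwrite(f"pics/{n}8.png",bot.camera(n))
im=cv2.imread("pics/side8.png")
# underside corner row check: +y wall lower edge, predicted for lifted / not lifted tub
t=np.radians(11.2);ex=np.array([np.cos(t),np.sin(t),0]);ey=np.array([-np.sin(t),np.cos(t),0]);c=np.array([.46,-.101,0])
for dz in(0,.017):print(dz,proj("side",[c+s*.052*ex+.036*ey+[0,0,dz] for s in(-1,1)]))
v=cv2.cvtColor(im,cv2.COLOR_BGR2HSV)[...,1]
for u in(365,375,385,395):print(u,v[225:285:3,u])
E
```

```text
clock: 14.82
eef_pos: [0.4604, -0.1011, 0.0885]
tool_rot: [-0.097, 0.995, -0.0, 0.002]
ft_force: [-8.0, 3.2, 35.7]
grip_width: 0.0107
clock: 15.32
eef_pos: [0.4584, -0.1008, 0.1029]
tool_rot: [-0.097, 0.995, 0.0, -0.001]
ft_force: [0.3, -0.1, -2.9]
grip_width: 0.0106
[ 0.4584 -0.1008  0.1029] [ 0.2669 -0.1357 -2.9183] [-0.0267  0.054   0.0006]
0 [[401.0844 262.3799]
 [353.735  255.911 ]]
0.017 [[402.1166 257.3832]
 [354.1618 250.8922]]
365 [ 19  23  20  25  36  23  15  22  19  30  63 105  94  98 101  92  94  91
  95 104]
375 [ 22  22  21  23  22  21  21  23  18  26  20  98  97 104 100  98 103 101
  99  92]
385 [ 19  31  22  23  23  26  30  22  28  14  26  95  98 106  98 103  96  97
 101  98]
395 [ 27  24  19  27  17  25  33  29  29  25  15  18 110  90  96  99 107  96
 106 102]
```

The lift force is 2.9 N, which is tub, cup and lid together, so the clips hold. I'll cross-check the stored tub's pose once in the side view.

Run:
```python
from h import *
for f,n in(("top3","top"),("side0","side"),("side7","side")):
  im=cv2.imread(f"pics/{f}.png")
  for v in(110,140,160):
    for c in blobs(im,60,v):
      r=rect(n,c,.077)
      if abs(r[0]-472)<40 and abs(r[1]+326)<40: print(f,v,r)
```

```text
top3 110 [ 471.6477 -326.5095  124.2904   82.7293   10.9882]
side0 110 [ 471.4367 -322.135   123.2555   83.2479   11.0028]
side7 110 [ 432.5952 -329.6496   83.3211   46.8747  -78.9972]
side7 140 [ 433.3375 -330.6742   81.305    44.5135  -79.6444]
```

```bash
python3 -m jog '[[[0,0,0.03,0,0,0,255],[0,0,0.07,0,0,0,255],[0,0,0.105,0,0,0,255],[0,0,0.12,0,0,0,255],[0,-0.02,0.12,0,0,0,255],[0.002,-0.05,0.12,0,0,-0.2,255],[0.004,-0.085,0.12,0,0,-0.2,255],[0.006,-0.12,0.12,0,0,-0.2,255],[0.008,-0.155,0.12,0,0,-0.2,255],[0.01,-0.185,0.12,0,0,-0.2,255]]]'
python3 -m jog '[[[0.001,-0.025,0,0,0,0,255],[0.0023,-0.037,0,0,0,0,255],[0.0023,-0.0405,0,0,0,0,255],[0.0023,-0.0405,0,0,0,0,255],[0.0023,-0.0405,0,0,0,0,255],[0.0023,-0.0405,0,0,0,0,255]]]'
```

```text
clock: 16.25
eef_pos: [0.469, -0.288, 0.2233]
tool_rot: [-0.095, 0.995, 0.0, -0.001]
ft_force: [1.0, 0.2, -3.1]
grip_width: 0.0107
clock: 16.75
eef_pos: [0.4719, -0.325, 0.2242]
tool_rot: [-0.096, 0.995, 0.0, -0.0]
ft_force: [0.0, 0.1, -3.4]
grip_width: 0.0107
```

```bash
python3 -m jog '[[[0,0,-0.02,0,0,0,255],[0,0,-0.035,0,0,0,255],[0,0,-0.045,0,0,0,255],[0,0,-0.05,0,0,0,255],[0,0,-0.053,0,0,0,255],[0,0,-0.055,0,0,0,255],[0,0,-0.055,0,0,0,255]]]'
python3 -m jog '[[[0,0,-0.001,0,0,0,255],[0,0,-0.002,0,0,0,255],[0,0,-0.002,0,0,0,255]]]'
```

```text
clock: 17.33
eef_pos: [0.4722, -0.3265, 0.1696]
tool_rot: [-0.096, 0.995, -0.0, 0.0]
ft_force: [-0.0, 0.8, -3.3]
grip_width: 0.0106
clock: 17.58
eef_pos: [0.472, -0.3268, 0.1676]
tool_rot: [-0.096, 0.995, -0.0, 0.0]
ft_force: [0.3, 0.1, -4.3]
grip_width: 0.0104
```

```bash
python3 -m jog '[[[0,0.001,-0.001,0,0,0,255],[0,0.001,-0.0015,0,0,0,255],[0,0.001,-0.0015,0,0,0,255]]]'
python3 -m jog '[[[0,0,-0.0005,0,0,0,255],[0,0,-0.001,0,0,0,255],[0,0,-0.001,0,0,0,255]]]'
```

```text
clock: 17.83
eef_pos: [0.4722, -0.3257, 0.1663]
tool_rot: [-0.096, 0.995, -0.0, 0.0]
ft_force: [-0.2, -0.2, -0.4]
grip_width: 0.0112
clock: 18.08
eef_pos: [0.4722, -0.3258, 0.1657]
tool_rot: [-0.096, 0.995, -0.0, 0.001]
ft_force: [-1.2, 0.1, 2.4]
grip_width: 0.0107
```

The tub landed at the expected height (TCP 0.1657 = 0.0887 + 0.077). I'm releasing and retreating.

```bash
python3 -m jog '[[[0,0,0,0,0,0,150],[0,0,0,0,0,0,120],[0,0,0,0,0,0,112],[0,0,0,0,0,0,112],[0,0,0.01,0,0,0,112],[0,0,0.04,0,0,0,112],[0,0,0.08,0,0,0,112],[-0.01,0.04,0.1,0,0,0,112],[-0.02,0.08,0.1,0,0,0,112],[-0.03,0.12,0.1,0,0,0,112]]]'
python3 -m jog '[[[-0.02,0.04,0,0,0,0,112],[-0.04,0.08,0,0,0,0,112],[-0.06,0.12,0,0,0,0,112],[-0.06,0.16,0,0,0,0,112],[-0.06,0.2,0,0,0,0,112],[-0.06,0.24,0,0,0,0,112],[-0.06,0.24,0,0,0,0,112]]]'
python3 - <<'E'
from h import *
for n in("side","top"): cv2.imwrite(f"pics/{n}9.png",bot.camera(n))
im=cv2.imread("pics/top9.png")
for c in blobs(im):
    x,y,w,h=cv2.boundingRect(c); print((x,y,w,h),"z.154",rect("top",c,.154),"z.013",rect("top",c,.013))
im2=cv2.imread("pics/side9.png")
for c in blobs(im2):
    x,y,w,h=cv2.boundingRect(c); print("side",(x,y,w,h),"z.154",rect("side",c,.154))
S=cv2.resize(im2[90:230,340:470],(396,427),interpolation=cv2.INTER_CUBIC);T=cv2.resize(im[220:350,430:550],(394,427),interpolation=cv2.INTER_CUBIC)
cv2.imwrite("pics/c9.png",np.hstack([S,T]))
E
```

```text
clock: 18.92
eef_pos: [0.4434, -0.2083, 0.2674]
tool_rot: [-0.095, 0.996, -0.001, 0.002]
ft_force: [1.1, 0.6, 0.6]
grip_width: 0.048
clock: 19.5
eef_pos: [0.3821, 0.0374, 0.266]
tool_rot: [-0.1, 0.995, 0.001, 0.001]
ft_force: [0.1, -0.4, 0.1]
grip_width: 0.0478
(258, 417, 46, 55) z.154 [193.5767  68.7935  93.4342  81.3388   5.1358] z.013 [158.5808  77.3307 105.9314  92.2182   5.1358]
(234, 374, 11, 74) z.154 [255.7764 147.9904 129.4145  10.1035   4.4981] z.013 [229.0999 167.1205 146.7243  11.4549   4.4981]
(243, 370, 12, 81) z.154 [257.3264 129.9867 141.7544  11.9424   4.5582] z.013 [230.8572 146.7086 160.7147  13.5398   4.5582]
(255, 367, 58, 29) z.154 [305.2263  67.1881 100.8433  44.9921 -84.7704] z.013 [285.1639  75.5105 114.3316  51.0099 -84.7703]
(316, 366, 12, 73) z.154 [269.5284  -1.2656 128.0072  10.9831   5.2344] z.013 [244.6914  -2.0991 145.1286  12.4522   5.2344]
(325, 364, 13, 76) z.154 [270.3764 -19.1516 133.692   11.548    5.1509] z.013 [245.6528 -22.3774 151.5739  13.0926   5.1509]
(118, 264, 75, 86) z.154 [444.9332 301.0655 133.094  102.18    17.1264] z.013 [443.5572 
[... 539 characters left out ...]
97, 39, 29) z.154 [112.236   61.0078  57.8524  57.1231 -89.4043]
side (0, 284, 18, 25) z.154 [973.8928 353.4256  51.1197  24.962  -43.5403]
side (229, 245, 89, 66) z.154 [583.9225 161.104  121.7958  94.236   -6.7659]
side (380, 122, 28, 23) z.154 [ 504.0633 -316.1323   83.2359   58.8494  -79.6796]
side (79, 114, 32, 20) z.154 [1168.9868  -97.186    73.9837   57.3762   88.0462]
side (125, 102, 93, 96) z.154 [927.0668 -92.2943 319.6297 201.7871 -38.9584]
side (102, 100, 24, 16) z.154 [1167.5286 -169.3325   64.8969   45.7816   -9.0646]
side (165, 79, 19, 11) z.154 [1096.7103 -311.2134   57.0652   41.8754  -47.0217]
side (121, 73, 48, 33) z.154 [1151.0548 -272.3167  159.461    91.685   -69.3568]
```

View pics/c9.png

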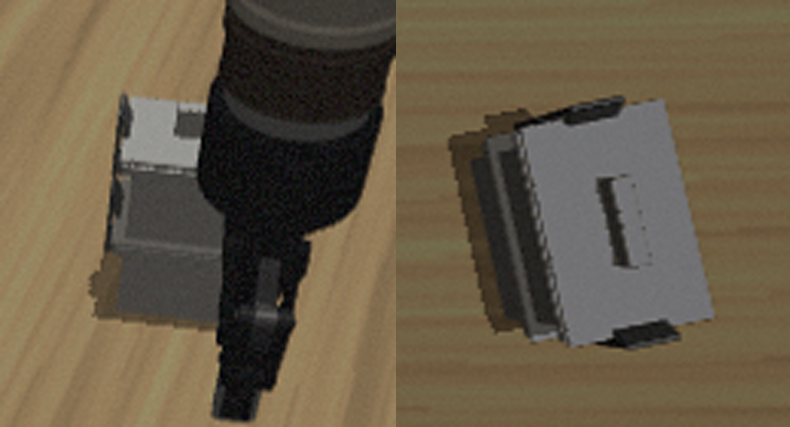

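The closed tub sits squarely on the stored one at (0.472, -0.326), yaw 11.05°, level at the expected height, with both clips over the lid. I'm handing in.

```bash
python3 -c "
from workcell import bot
print(bot.job_done())"
```

```text
the job is handed in; nothing more can be done
None
```

The job is done and handed in at about 19.6 s on the robot's clock, with the closed tub standing on the stored tub and the robot touching nothing. I lifted the small tub out by its -y rim, stood it on the bench and let go. I then put the white cup in upright and pressed the smaller lid home. The lid push was about 10 N through the clips, then 36 N at the stop.

**Checks that passed**
- **Clips:** lifted by the lid rib, the load read 2.9 N, which is the weight of tub, cup and lid together. The last picture shows both clips over the lid.
- **Stacking height:** the tub landed at TCP z = 0.1657 m, the expected height, with about 2 N of contact before release.
- **Squareness:** the upper lid measures (472.0, -325.8) mm at 11.05°, against (471.6, -326.5) mm at 10.99° for the stored tub.
- **Other things:** the wide lid measures where it was. I did not measure the jar, vase or other cups again.

**Checks that disagreed or fell short**
- The side camera put the stored tub's y about 4 mm off the top camera's value. I followed the top camera, since the lid grip and fit agreed with it.
- The wide tub's last reading is about 3 mm off its first in y. The first outline also took in the nested tub's rim, so I can't say whether it moved.
- In the last side picture the gripper hides half of the stack, so the -x clip is confirmed from the top view only.

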